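# Set a stool step up on trestles for painting

### The arm

A 7-joint arm with a two-finger parallel gripper is mounted at the origin on the work surface. World frame = base frame: x ahead of the robot, y to its left, z up, the work surface at z = 0. Lengths are in m, angles in rad, forces in N, time in s.
With the tool pointing down it reaches from about 0.4 to 0.85 m from the base axis. Payload 4.4 kg.
Tool frame: the origin (TCP) lies on the centre line of the jaws, within the pads' length; the fingertips stand 14 mm ahead of it and the grasp point (between the pads) lies 5 mm behind it; z points along the fingers, y is the line along which they close (so a half turn about z gives the same grasp; the last joint's range is limited). The gripper opens to 94 mm and grips with 3 to 60 N. Pads are 16 mm wide; open, the fingers measure 119 mm over their backs; the gripper's body (75 mm by 177 mm) begins 78 mm behind the grasp point.
Start: joints at [1.264, 0.628, 0.038, 1.517, -0.027, 0.996, -0.02], TCP at [0.155, -0.631, 0.219] pointing down, gripper open.
Joint ranges: [-3.06, 3.06], [-0.37, 2.12], [-1.25, 1.32], [0.18, 2.47], [-1.1, 4.24], [0.23, 1.98], [-2.94, 2.94]. Speed limits (rad/s): [2.57, 2.57, 3.14, 3.14, 3.14, 3.14, 3.14].

### API

Orientations are given as a rotation vector (axis times angle).
In Python, from station import bot, cams gives the robot as it stands. The module is installed in compiled form; this text tells all that it offers.
- The arm moves only by the shell command python3 -m jog 'ROWS' [OPENING] [FORCE]. ROWS is JSON, a list that holds one entry, the list of rows, each a list of 6 numbers: the shift along the tool's x, y, z in units of 50 cm (1.0 is 50 cm), then the turn, a rotation vector about the tool's x, y, z in units of pi/4 rad (1.0 is pi/4 rad). In form: [[[x, y, z, rx, ry, rz], ...]]. A call has 1 to 12 rows; each row is the pose to reach, as a shift and turn from the pose commanded when the call began, along the tool's axes at that moment; what a row does not reach only later rows make up. A row lasts 1/12 s, in which the tool goes at most 41.7 mm and 7.16 degrees, less where a joint would pass 70% of its speed; a pose out of reach is approached as far as the arm can. A call with a number of a shift or a turn outside -1 to 1 is refused whole. A call with a gripper value outside its range is refused whole. OPENING is the opening, from 0 (shut) to 1 (fully open), set as the call begins (- or left out, the last holds). The fingers move at their own pace and stop on an object; FORCE is the grip in N (left out, the last holds). Time passes only in rows, so rows that repeat a pose let the fingers close. It gives the time, the measured TCP pose, the force, the opening and the grip force at its end, in the units of the state.
- bot.observe(): the state, without advancing time (a new reading comes with each control period).
- cams.snapshot(name): name is "scene" or "top"; returns the picture (384x512x3 uint8, blue, green, red); there is no depth.
- cams.camera_params(name): a dict with "fx", "fy", "cx", "cy" (pixels), "R" (3x3) and "t" (3): a world point X has camera coordinates R X + t. Camera axes: x right, y down, z forward; pixel columns grow to the right and rows downward; lengths in m; the calibration is good to about 2 mm. A picture is of the moment at which its call begins. camera_params takes no time and is no camera call.
- bot.finish_job(): hands the job in; it is judged then, once.
The state is a dict: "t": time; "qpos": joint angles; "joint_velocities": joint speeds; "effort": joint torques, N m; "tcp_pos": TCP position; "ee_rot": TCP orientation; "force": force on the tool from outside, world axes, zero at the start; "moment": the same for the moment, N m; "gripper_width": finger opening in m; "grasp_force": force on a finger pad.
Only numpy, scipy, OpenCV 4.12 (cv2) and the standard library are available. Lean on these libraries where they do the work, as an engineer would, in place of code of your own. Each camera call takes 0.05 s, during which the arm holds its last target. There are 200 camera calls.

### The job

Get the wooden step board ready for painting: stand the loose plywood trestle on the blue tape mark so that it sits inside the outline, parallel to the red trestle, and let go of it. Then lay the board gently across the narrow tops of both trestles, square to them and centred, so that it overhangs equally at both ends. Leave the other things on the bench where they are.

Things in the scene. Friction and masses are not known exactly. Their poses are not given: they have to be found in the camera images.
- fixed_trestle: Red painted trestle screwed to the bench (does not move): an upturned T, a foot 140 x 56 x 12 mm with an upright web 140 mm long and 12 mm thick on it, its narrow level top 70 mm above the bench. Two small gussets per end (42 mm wide over both, up to 38 mm high, 52 to 64 mm from the middle). Origin: centre of the underside; x along its length, y across it, z up.
- tape_mark: Rectangular outline of blue tape, flat on the white sheet, 176 x 84 mm outside and 152 x 60 mm inside; the loose trestle's foot goes inside it. It lies parallel to the red trestle, 165 mm from it centre to centre, straight across, on its left or its right side. Origin: centre of the outline; x along its length, y across it.
- loose_trestle: Loose trestle in pale plywood with a darker wooden foot, same shape and size as the red one (foot 140 x 56 x 12 mm, web 12 mm thick, top 70 mm high, about 220 g), standing on the bench. It can be gripped from above across the middle of its web. Origin: centre of the underside; x along its length, y across it, z up.
- step_board: Step board of brown wood, one end painted red for 30 mm, 270 x 54 x 18 mm, about 200 g, lying flat on the bench. Origin: centre of the underside; x along its length, y across its width, z up. Either end may go to either trestle.
- paint_can: Paint can with a red label, 90 mm in diameter, 110 mm high, bystander. Origin: centre of the underside.
- tape_roll: Roll of blue tape lying flat, 90 mm in diameter, 24 mm high, bystander. Origin: centre of the underside.
- sanding_block: Cork sanding block, 91 x 56 x 28 mm, bystander. Origin: centre of the underside.
- brush: Paint brush lying flat, along its x axis, bystander.
- screwdriver: Screwdriver lying flat, along its x axis, bystander.

How it is judged:
On the way:
1. the loose trestle stands on the tape mark, released, before the board is laid up (x of loose_trestle in the frame of tape_mark between -0.015 and 0.015 m and y of loose_trestle in the frame of tape_mark between -0.015 and 0.015 m and angle between the x axis of loose_trestle and the x axis of tape_mark, either way round below 0.15 rad and angle between loose_trestle's own z axis and vertical below 0.05 rad and height (world z) of loose_trestle below 0.004 m and contact force between each of the fingers, step_board and loose_trestle below 0.1 N and contact force between step_board and fixed_trestle below 0.1 N), for 0.2 s.
At the end, for the whole second after the job is handed in: Loose trestle upright on the mark (15 mm, 0.15 rad); board still and level on both trestles (underside 66 to 74 mm up), square within 0.15 rad, its centre 62.5 to 102.5 mm from each trestle's centre and within 25 mm of the middle of the red trestle's length (x of loose_trestle in the frame of tape_mark between -0.015 and 0.015 m and y of loose_trestle in the frame of tape_mark between -0.015 and 0.015 m and angle between the x axis of loose_trestle and the x axis of tape_mark, either way round below 0.15 rad and angle between each of loose_trestle, step_board's own z axis and vertical below 0.05 rad and height (world z) of loose_trestle below 0.004 m and height (world z) of step_board between 0.066 and 0.074 m and angle between the x axis of step_board and the y axis of fixed_trestle, either way round below 0.15 rad and x of step_board in the frame of fixed_trestle between -0.025 and 0.025 m and horizontal distance between step_board and fixed_trestle between 0.0625 and 0.1025 m and horizontal distance between step_board and loose_trestle between 0.0625 and 0.1025 m and contact force between step_board and fixed_trestle above 0.1 N and contact force between step_board and loose_trestle above 0.1 N and linear speed of step_board below 0.02 m/s); the robot touches nothing.
It fails at once if the board is let go more than 15 mm above the trestle tops (height (world z) of step_board above 0.085 m and contact force between the fingers and step_board below 0.05 N).
It fails at once if another thing on the bench is moved by more than 30 mm (distance of any of paint_can, tape_roll, sanding_block, brush, screwdriver from where it was at the start of the episode above 0.03 m).
It fails at once if the board is dropped or pressed on a trestle with more than 40 N (contact force between step_board and fixed_trestle above 40 N or contact force between step_board and loose_trestle above 40 N).
It also fails if it takes over 59 s, if anything falls off the work surface, if the arm or the gripper's body presses on something with over 40 N, if the wrist force passes 120 N, or if a joint passes its speed limit or range.

## Working session

There is one attempt and no reset: what is moved stays moved. The work goes in short steps, Python scripts to look and compute and a shell command to move; the robot and the scene stay as the last step left them, time stands still between calls to the robot, and variables do not carry over. Pictures are saved under pics/ and viewed, at most 10 in all, crops included, and the job is handed in when it is done.

```bash
mkdir -p pics
python3 - <<'E'
from station import bot,cams
import cv2
for n in("top","scene"):
    cv2.imwrite(f"pics/{n}0.png",cams.snapshot(n)); p=cams.camera_params(n); print(n,p)
s=bot.observe();print(s)
E
```

```text
top {'fx': 394.22319681963603, 'fy': 394.22319681963603, 'cx': 253.1667242051529, 'cy': 187.96486360315174, 'R': array([[ 0.01375347, -0.99975491, -0.01734808],
       [-0.99818637, -0.01271084, -0.05884218],
       [ 0.05860725,  0.0181259 , -0.99811655]]), 't': array([0.04345658, 0.48221805, 1.32938254])}
scene {'fx': 363.15568025003006, 'fy': 363.15568025003006, 'cx': 258.25723642323754, 'cy': 193.8557990419004, 'R': array([[-1.62604830e-01,  9.86690955e-01,  7.93030383e-04],
       [ 6.23454551e-01,  1.03367034e-01, -7.74996567e-01],
       [-7.64764076e-01, -1.25523767e-01, -6.31964945e-01]]), 't': array([ 0.03578137, -0.27537671,  1.41205041])}
{'t': 0.1, 'qpos': array([ 1.26423572,  0.62925249,  0.0384328 ,  1.51823687, -0.02694493,
        0.99629311, -0.01996802]), 'joint_velocities': array([ 3.42345947e-04, -2.27158899e-03,  1.55361159e-03, -1.92175340e-03,
       -8.06283640e-05, -3.72487135e-04,  3.43772410e-04]), 'effort': array([ 3.17057929e-03, -5.50794268e+01,  1.14792835e+00, -1.87115371e+01,
       -5.20016626e-02,  1.92209752e-02,  6.94213327e-05]), 'tcp_pos': array([ 0.15487434, -0.63070285,  0.21865655]), 'ee_rot': array([-3.11720269e+00, -3.77187379e-01,  4.01057649e-04]), 'force': array([-0.77571883, -0.19943183,  1.76517051]), 'moment': array([ 0.0063012 ,  0.00298742, -0.02325797]), 'grasp_force': 0.0, 'gripper_width': 0.09382689748736436}
```

View pics/top0.png

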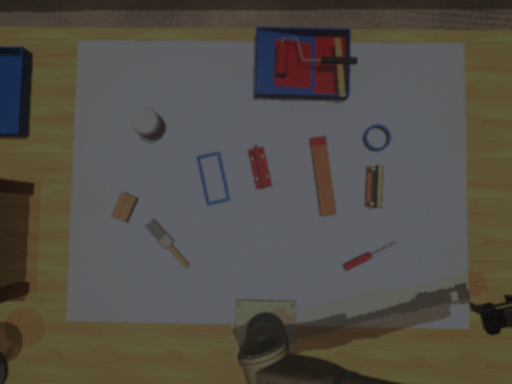

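View pics/scene0.png

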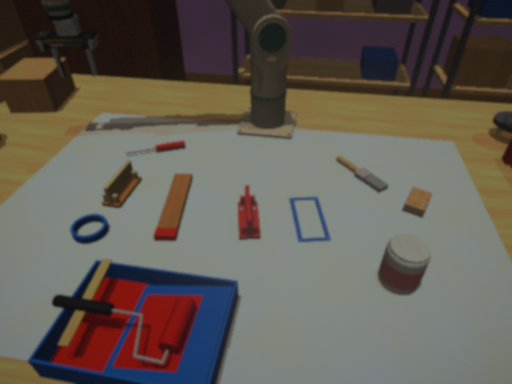

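The top view shows the tape outline at (213,178), the red trestle at (260,167), the board at (323,176), the loose trestle at (374,187) and the tape roll just above it at (376,137). The scene view agrees with this layout: the trestle web is at (122,182) and the board at (174,205).

```bash
cat > h.py <<'E'
import numpy as np,cv2
from station import bot,cams
def ray(n,uv,z):
    p=cams.camera_params(n);R=np.array(p["R"]);t=np.array(p["t"])
    d=R.T@np.array([(uv[0]-p["cx"])/p["fx"],(uv[1]-p["cy"])/p["fy"],1]);c=-R.T@t
    return c+d*(z-c[2])/d[2]
def blobs(mask,box):
    m=np.zeros_like(mask);x0,y0,x1,y1=box;m[y0:y1,x0:x1]=mask[y0:y1,x0:x1]
    cs,_=cv2.findContours(m,cv2.RETR_EXTERNAL,cv2.CHAIN_APPROX_NONE)
    return max(cs,key=cv2.contourArea)
def rect(n,mask,box,z):
    c=blobs(mask,box)[:,0,:]
    P=np.array([ray(n,q,z)[:2] for q in c])
    (cx,cy),(w,h),a=cv2.minAreaRect((P*1000).astype(np.float32))
    if w<h: a+=90;w,h=h,w
    a=(a+90)%180-90
    return np.round([cx,cy,w,h,a],1)
E
python3 - <<'E'
from h import *
im=cv2.imread("pics/top0.png");hsv=cv2.cvtColor(im,cv2.COLOR_BGR2HSV)
H,S,V=[hsv[...,i].astype(int) for i in range(3)]
blue=((H>100)&(H<130)&(S>110)).astype(np.uint8)*255
warm=(((H<30)|(H>165))&(S>70)).astype(np.uint8)*255
print("mm, deg: tape",rect("top",blue,(190,145,240,212),0))
print("red",rect("top",warm,(242,140,280,195),0.012))
print("board",rect("top",warm,(300,130,345,222),0.018))
print("loose",rect("top",warm,(355,155,395,215),0.012))
print("roll",rect("top",blue,(355,115,400,157),0.012))
for r in (170,180,187,195,203): print(r,[tuple(im[r,c]) for c in range(362,388,1)] if r==187 else "")
big=cv2.resize(np.hstack([im[150:220,350:400],im[135:205,235:285]]),None,fx=8,fy=8,interpolation=cv2.INTER_CUBIC)
cv2.imwrite("pics/crop1.png",np.clip(big.astype(float)*1.6,0,255).astype(np.uint8))
E
```

```text
mm, deg: tape [515.2 190.  168.4  77.2  13.3]
red [556.6  30.5 144.1  54.   13.3]
board [ 527.6 -184.9  268.    54.     8.2]
loose [ 491.9 -346.4  132.9   28.1   -3.5]
roll [ 674.2 -393.2   79.8   34.2   30.5]
170 
180 
187 [(np.uint8(99), np.uint8(94), np.uint8(92)), (np.uint8(98), np.uint8(93), np.uint8(91)), (np.uint8(87), np.uint8(85), np.uint8(85)), (np.uint8(62), np.uint8(64), np.uint8(70)), (np.uint8(44), np.uint8(55), np.uint8(71)), (np.uint8(44), np.uint8(59), np.uint8(85)), (np.uint8(45), np.uint8(63), np.uint8(92)), (np.uint8(46), np.uint8(63), np.uint8(91)), (np.uint8(40), np.uint8(57), np.uint8(80)), (np.uint8(40), np.uint8(48), np.uint8(65)), (np.uint8(36), np.uint8(42), np.uint8(54)), (np.uint8(36), np.uint8(40), np.uint8(46)), (np.uint8(36), np.uint8(39), np.uint8(42)), (np.uint8(39), np.uint8(40), np.uint8(42)), (np.uint8(39), np.uint8(44), np.uint8(48)), (np.uint8(48), np.uint8(61), np.uint8(68)), (np.uint8(58), np.uint8(79), np.uint8(87)), (np.uint8(62), np.uint8(87), np.uint8(91)), (np.uint8(62), np.uint8(86), np.uint8(92)), (np.uint8(59), np.uint8(77), np.uint8(91)), (np.uint8(75), np.uint8(80), np.uint8(91)), (np.uint8(93), np.uint8(90), np.uint8(92)), (np.uint8(101), np.uint8(96), np.uint8(93)), (np.uint8(101), np.uint8(96), np.uint8(93)), (np.uint8(99), np.uint8(94), np.uint8(91)), (np.uint8(99), np.uint8(94), np.uint8(93))]
195 
203
```

View pics/crop1.png

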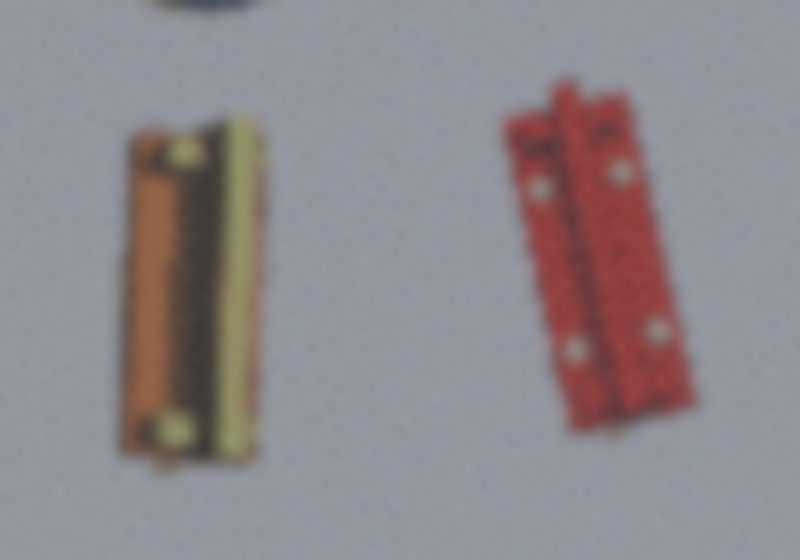

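The crop shows the pale web top as a strip from (240,118) to (236,462), which is original pixels (380,164.8) to (379.5,207.8). The dark foot and a shadow are to its left, and the red trestle is parallel to the tape.

```bash
cat >> h.py <<'E'
from scipy.spatial.transform import Rotation as Ro
def go(x,y,z,yaw):
    "print shift/turn (units) from measured pose to TCP x,y,z (m), tool-x yaw (deg), tool down"
    s=bot.observe();R=Ro.from_rotvec(s["ee_rot"])
    T=Ro.from_euler("z",yaw,degrees=True)*Ro.from_matrix(np.diag([1.,-1,-1]))
    d=R.inv().apply(np.array([x,y,z])-s["tcp_pos"])/.5; r=(R.inv()*T).as_rotvec()/(np.pi/4)
    print("t",round(s["t"],2),"pos",np.round(s["tcp_pos"],4),"row",np.round(d,4),np.round(r,4),"w",round(s["gripper_width"],4),"F",np.round(s["force"],1),round(s["grasp_force"],1),"q7",round(s["qpos"][6],2))
E
python3 - <<'E'
from h import *
im=cv2.imread("pics/top0.png");B,G,R=[im[...,i].astype(int) for i in range(3)]
hsv=cv2.cvtColor(im,cv2.COLOR_BGR2HSV)
pale=((G-B>15)&(R-G<14)).astype(np.uint8)*255
w=rect("top",pale,(355,155,395,215),.07);print("web",w)
foot=((hsv[...,1]>45)|(hsv[...,2]<75)).astype(np.uint8)*255
print("foot",rect("top",foot,(355,155,395,215),.012))
print("ends",ray("top",(380,164.8),.07),ray("top",(379.5,207.8),.07))
sc=cv2.imread("pics/scene0.png")
print("scene web ends z.07:",ray("scene",(130,164),.07))
go(w[0]/1000,w[1]/1000,.15,w[4])
E
```

```text
web [ 491.7 -361.5  133.9   13.9   -2. ]
foot [ 4.939e+02 -3.590e+02  1.437e+02  5.750e+01 -3.000e-01]
ends [ 0.5592863  -0.36380206  0.07      ] [ 0.41917583 -0.36147985  0.07      ]
scene web ends z.07: [ 0.44490289 -0.34636874  0.07      ]
t 0.1 pos [ 0.1549 -0.6307  0.2187] row [ 0.7826 -0.362   0.1379] [-0.0021  0.0004  0.3511] w 0.0938 F [-0.8 -0.2  1.8] 0.0 q7 -0.02
```

```bash
python3 -m jog '[[[0.78,-0.362,0.13,0,0,0.336],[0.78,-0.362,0.13,0,0,0.336],[0.78,-0.362,0.13,0,0,0.336],[0.78,-0.362,0.13,0,0,0.336],[0.78,-0.362,0.13,0,0,0.336],[0.78,-0.362,0.13,0,0,0.336],[0.78,-0.362,0.13,0,0,0.336],[0.78,-0.362,0.13,0,0,0.336],[0.78,-0.362,0.13,0,0,0.336],[0.78,-0.362,0.13,0,0,0.336],[0.78,-0.362,0.13,0,0,0.336],[0.78,-0.362,0.13,0,0,0.336]]]' 1 20
python3 - <<'E'
from h import *
go(.491,-.3615,.042,-1.3)
cv2.imwrite("pics/a.png",cams.snapshot("scene")[120:250,60:240].repeat(4,0).repeat(4,1))
E
```

```text
t: 1.1
tcp_pos: [0.4955, -0.3562, 0.153]
ee_rot: [-3.137, 0.021, -0.002]
force: [-0.1, 0.5, 0.2]
gripper_width: 0.0937
grasp_force: 0.0
t 1.1 pos [ 0.4955 -0.3562  0.153 ] row [-0.009   0.0116  0.222 ] [-0.0054 -0.0014  0.0115] w 0.0937 F [-0.1  0.5  0.2] 0.0 q7 -0.91
```

View pics/a.png

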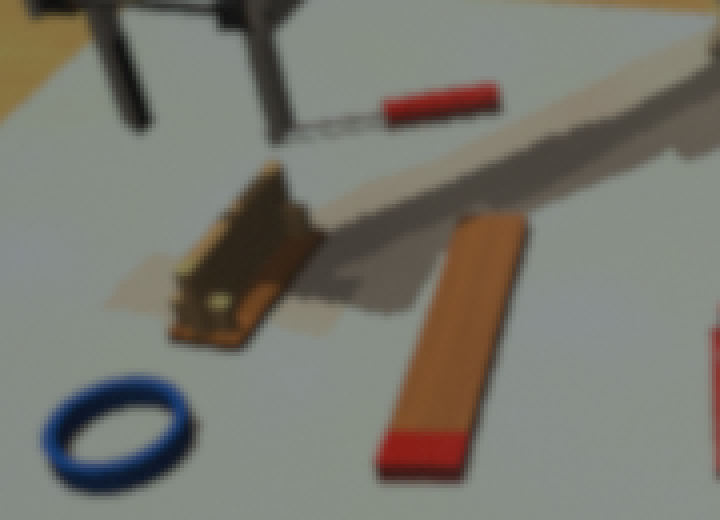

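The scene crop shows the open fingers above the web, at (130,120) and (275,140), with the web between them. Nothing is in the way of the descent.

```bash
python3 -m jog '[[[-0.009,0.0116,0.0,0,0,0.0115],[-0.009,0.0116,0.0,0,0,0.0115],[-0.009,0.0116,0.04,0,0,0.0115],[-0.009,0.0116,0.08,0,0,0.0115],[-0.009,0.0116,0.12,0,0,0.0115],[-0.009,0.0116,0.16,0,0,0.0115],[-0.009,0.0116,0.19,0,0,0.0115],[-0.009,0.0116,0.21,0,0,0.0115],[-0.009,0.0116,0.22,0,0,0.0115],[-0.009,0.0116,0.22,0,0,0.0115]]]' 1 20
python3 - <<'E'
from h import *
go(.491,-.3615,.042,-1.3)
E
```

```text
t: 1.98
tcp_pos: [0.4846, -0.3691, 0.0439]
ee_rot: [-3.141, 0.054, 0.002]
force: [-0.1, -0.1, 0.3]
gripper_width: 0.0939
grasp_force: 0.0
t 1.98 pos [ 0.4846 -0.3691  0.0439] row [ 0.0123 -0.0156  0.0037] [-0.0004  0.0018 -0.0148] w 0.0939 F [-0.1 -0.1  0.3] 0.0 q7 -0.89
```

```bash
python3 -m jog '[[[0.012,-0.0155,0.003,0,0,-0.015],[0.012,-0.0155,0.003,0,0,-0.015],[0.012,-0.0155,0.003,0,0,-0.015],[0.012,-0.0155,0.003,0,0,-0.015]]]' 1 20
python3 -m jog '[[[0,0,0,0,0,0],[0,0,0,0,0,0],[0,0,0,0,0,0],[0,0,0,0,0,0],[0,0,0,0,0,0],[0,0,0,0,0,0],[0,0,0,0,0,0],[0,0,0,0,0,0]]]' 0 20
python3 - <<'E'
from h import *
go(.491,-.3615,.042,-1.3)
E
```

```text
t: 2.32
tcp_pos: [0.493, -0.3606, 0.0438]
ee_rot: [3.141, -0.031, 0.002]
force: [0.6, -0.1, 0.1]
gripper_width: 0.094
grasp_force: 0.0
t: 2.98
tcp_pos: [0.4923, -0.3606, 0.043]
ee_rot: [3.141, -0.032, 0.0]
force: [-0.6, -1.0, 0.1]
gripper_width: 0.0442
grasp_force: 0.0
t 2.98 pos [ 0.4923 -0.3606  0.043 ] row [-0.0025  0.0018  0.002 ] [ 0.     -0.0001  0.0029] w 0.0442 F [-0.6 -1.   0.1] 0.0 q7 -0.9
```

Fingers are still closing.

```bash
python3 -m jog '[[[0,0,0,0,0,0],[0,0,0,0,0,0],[0,0,0,0,0,0],[0,0,0,0,0,0],[0,0,0,0,0,0],[0,0,0,0,0,0],[0,0,0,0,0,0],[0,0,0,0,0,0],[0,0,0,0,0,0]]]' 0 30
python3 - <<'E'
from h import *
go(.491,-.3615,.165,-1.3)
E
```

```text
t: 3.73
tcp_pos: [0.4923, -0.361, 0.0431]
ee_rot: [3.141, -0.032, 0.0]
force: [-0.6, -0.9, -0.1]
gripper_width: 0.0119
grasp_force: 30.0
t 3.73 pos [ 0.4923 -0.361   0.0431] row [-0.0025  0.0013 -0.2438] [ 0.0006 -0.0004  0.0026] w 0.0119 F [-0.6 -0.9 -0.1] 30.0 q7 -0.9
```

```bash
python3 -m jog '[[[0,0,-0.01,0,0,0],[0,0,-0.03,0,0,0],[0,0,-0.06,0,0,0],[0,0,-0.1,0,0,0],[0,0,-0.14,0,0,0],[0,0,-0.18,0,0,0],[0,0,-0.21,0,0,0],[0,0,-0.235,0,0,0],[0,0,-0.24,0,0,0],[0,0,-0.24,0,0,0],[0,0,-0.24,0,0,0]]]'
python3 - <<'E'
from h import *
go(.515,.190,.16,13.3)
im=cams.snapshot("top");hsv=cv2.cvtColor(im,cv2.COLOR_BGR2HSV)
H,S,V=[hsv[...,i].astype(int) for i in range(3)]
blue=((H>100)&(H<130)&(S>110)).astype(np.uint8)*255
print("tape",rect("top",blue,(190,145,240,212),0))
# inner contour and scene-view check
c=cv2.findContours(blue[145:212,190:240],cv2.RETR_CCOMP,cv2.CHAIN_APPROX_NONE)
i=max((k for k in range(len(c[0])) if c[1][0][k][3]>=0),key=lambda k:cv2.contourArea(c[0][k]))
P=np.array([ray("top",q+[190,145],0)[:2]*1000 for q in c[0][i][:,0]],np.float32);print("inner",cv2.minAreaRect(P))
im=cams.snapshot("scene");hsv=cv2.cvtColor(im,cv2.COLOR_BGR2HSV)
H,S,V=[hsv[...,i].astype(int) for i in range(3)]
blue=((H>100)&(H<130)&(S>90)).astype(np.uint8)*255
print("tape scene",rect("scene",blue,(280,185,340,250),0))
E
```

```text
t: 4.65
tcp_pos: [0.4919, -0.36, 0.1627]
ee_rot: [-3.141, 0.032, 0.001]
force: [-1.1, 0.0, -2.5]
gripper_width: 0.012
grasp_force: 30.0
t 4.65 pos [ 0.4919 -0.36    0.1627] row [ 0.0241 -1.1008  0.0062] [-0.0011  0.0008 -0.3212] w 0.012 F [-1.1  0.  -2.5] 30.0 q7 -0.92
tape [515.4 190.1 168.8  76.5  13.1]
inner ((515.5084228515625, 190.20773315429688), (166.18865966796875, 74.25825500488281), 13.098688125610352)
tape scene [514.3 187.6 172.1  81.   13.1]
```

```bash
python3 -m jog '[[[0,-0.02,0,0,0,-0.02],[0,-0.06,0,0,0,-0.05],[0.01,-0.12,0,0,0,-0.08],[0.01,-0.18,0,0,0,-0.1],[0.01,-0.24,0,0,0,-0.12],[0.01,-0.3,0,0,0,-0.14],[0.01,-0.36,0,0,0,-0.16],[0.02,-0.42,0,0,0,-0.18],[0.02,-0.48,0,0,0,-0.2],[0.02,-0.54,0,0,0,-0.22],[0.02,-0.58,0,0,0,-0.24],[0.02,-0.6,0,0,0,-0.24]]]'
python3 - <<'E'
from h import *
go(.515,.189,.16,13.2)
E
```

```text
t: 5.75
tcp_pos: [0.5076, -0.0563, 0.1625]
ee_rot: [-3.127, -0.273, 0.002]
force: [-0.8, 1.0, -2.6]
gripper_width: 0.0117
grasp_force: 30.0
t 5.75 pos [ 0.5076 -0.0563  0.1625] row [ 0.0996 -0.4807  0.006 ] [-0.0032  0.0014 -0.0716] w 0.0117 F [-0.8  1.  -2.6] 30.0 q7 -1.27
```

```bash
python3 -m jog '[[[0,-0.02,0,0,0,-0.02],[0.02,-0.07,0,0,0,-0.04],[0.03,-0.13,0,0,0,-0.06],[0.04,-0.19,0,0,0,-0.07],[0.05,-0.25,0,0,0,-0.07],[0.06,-0.31,0,0,0,-0.07],[0.08,-0.37,0,0,0,-0.07],[0.09,-0.42,0,0,0,-0.07],[0.1,-0.46,0,0,0,-0.07],[0.1,-0.48,0,0,0,-0.07],[0.1,-0.48,0,0,0,-0.07],[0.1,-0.48,0,0,0,-0.07]]]'
python3 -m jog '[[[0,0,0.02,0,0,0],[0,0,0.04,0,0,0],[0,0,0.07,0,0,0],[0,0,0.1,0,0,0],[0,0,0.1,0,0,0],[0,0,0.1,0,0,0],[0,0,0.1,0,0,0]]]'
python3 - <<'E'
from h import *
go(.515,.189,.06,13.2)
E
```

```text
t: 6.75
tcp_pos: [0.5172, 0.1825, 0.1627]
ee_rot: [3.121, 0.349, -0.001]
force: [0.1, -0.8, -1.8]
gripper_width: 0.0122
grasp_force: 30.0
t: 7.33
tcp_pos: [0.5178, 0.1833, 0.1131]
ee_rot: [3.122, 0.348, 0.0]
force: [0.8, 0.2, -1.4]
gripper_width: 0.0119
grasp_force: 30.0
t 7.33 pos [0.5178 0.1833 0.1131] row [-0.0029 -0.0124  0.1061] [ 0.0004 -0.0001 -0.0108] w 0.0119 F [ 0.8  0.2 -1.4] 30.0 q7 -1.66
```

```bash
python3 -m jog '[[[-0.003,-0.0125,0.02,0,0,-0.01],[-0.003,-0.0125,0.05,0,0,-0.01],[-0.003,-0.0125,0.08,0,0,-0.01],[-0.003,-0.0125,0.11,0,0,-0.01],[-0.003,-0.0125,0.12,0,0,-0.01],[-0.003,-0.0125,0.12,0,0,-0.01],[-0.003,-0.0125,0.12,0,0,-0.01]]]'
python3 - <<'E'
from h import *
go(.515,.189,.043,13.2)
im=cams.snapshot("scene")
cv2.imwrite("pics/b.png",cv2.convertScaleAbs(cv2.resize(im[150:260,230:370],None,fx=5,fy=5,interpolation=cv2.INTER_CUBIC),alpha=1.5))
E
```

```text
t: 7.92
tcp_pos: [0.5148, 0.1902, 0.0532]
ee_rot: [-3.12, -0.362, -0.001]
force: [0.0, -0.2, -2.6]
gripper_width: 0.0117
grasp_force: 30.0
t 7.92 pos [0.5148 0.1902 0.0532] row [-0.0002  0.0023  0.0204] [-0.0001 -0.0006  0.0011] w 0.0117 F [ 0.  -0.2 -2.6] 30.0 q7 -1.66
```

View pics/b.png

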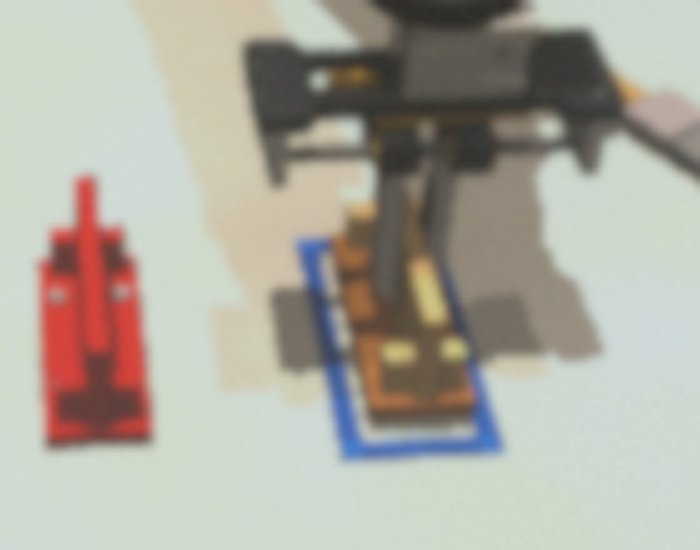

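The picture shows the trestle held about 10 mm above the sheet inside the blue outline. Its near foot edge runs from (370,420) to (475,412), with the tape corners at (345,455) and (500,450), so I can lower it.

```bash
python3 -m jog '[[[0,0.002,0.005,0,0,0],[0,0.002,0.01,0,0,0],[0,0.002,0.014,0,0,0],[0,0.002,0.017,0,0,0],[0,0.002,0.02,0,0,0],[0,0.002,0.021,0,0,0],[0,0.002,0.021,0,0,0],[0,0.002,0.021,0,0,0]]]'
python3 - <<'E'
from h import *
go(.515,.189,.043,13.2)
for c in((303.5,233.5),(324.5,232)): print(ray("scene",c,.010))
im=cams.snapshot("scene")
cv2.imwrite("pics/c.png",cv2.convertScaleAbs(cv2.resize(im[170:250,270:360],None,fx=7,fy=7,interpolation=cv2.INTER_CUBIC),alpha=1.5))
E
```

```text
t: 8.63
tcp_pos: [0.5149, 0.1889, 0.043]
ee_rot: [-3.121, -0.362, -0.0]
force: [-1.8, -0.8, 5.2]
gripper_width: 0.0118
grasp_force: 30.0
t 8.63 pos [0.5149 0.1889 0.043 ] row [ 0.0003 -0.0002 -0.0001] [-0.0001 -0.0003  0.0006] w 0.0118 F [-1.8 -0.8  5.2] 30.0 q7 -1.65
[0.58800673 0.17851387 0.01      ]
[0.57372534 0.2316632  0.01      ]
```

View pics/c.png

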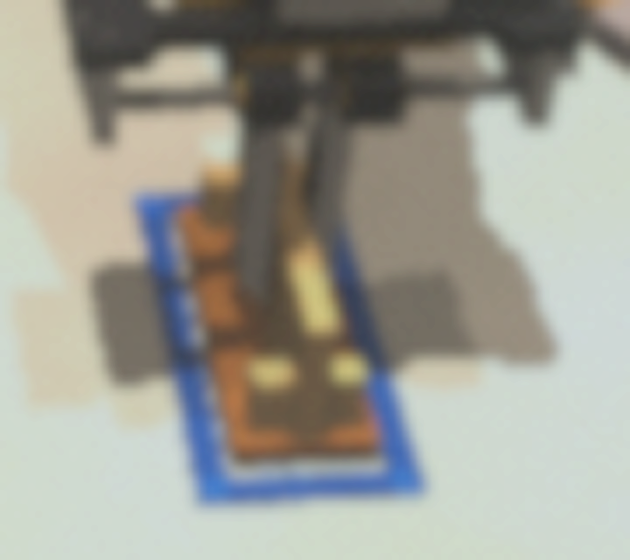

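The foot now sits inside the outline, with a strip of sheet showing all round it. The near edge is at (237,455) to (382,455) and the inner edge of the tape is at about y=475. I'll release and back off.

```bash
python3 -m jog '[[[0,0,0,0,0,0],[0,0,0,0,0,0],[0,0,0,0,0,0],[0,0,0,0,0,0],[0,0,0,0,0,0],[0,0,0,0,0,0],[0,0,0,0,0,0]]]' 1 30
python3 -m jog '[[[0,0,-0.02,0,0,0],[0,0,-0.06,0,0,0],[0,0,-0.12,0,0,0],[0,0,-0.18,0,0,0],[0,0,-0.22,0,0,0],[0,0,-0.24,0,0,0],[0,0,-0.24,0,0,0]]]' 1
python3 - <<'E'
from h import *
go(.528,-.185,.16,8.2)
im=cams.snapshot("top");hsv=cv2.cvtColor(im,cv2.COLOR_BGR2HSV)
H,S,V=[hsv[...,i].astype(int) for i in range(3)]
warm=(((H<30)|(H>165))&(S>70)).astype(np.uint8)*255
print("board",rect("top",warm,(300,130,345,222),0.018))
E
```

```text
t: 9.27
tcp_pos: [0.5149, 0.1889, 0.0424]
ee_rot: [3.121, 0.362, -0.0]
force: [-0.1, -0.5, 0.1]
gripper_width: 0.0552
grasp_force: 0.0
t: 9.85
tcp_pos: [0.5164, 0.1895, 0.1652]
ee_rot: [-3.119, -0.362, -0.008]
force: [0.0, -0.8, -0.7]
gripper_width: 0.0933
grasp_force: 0.0
t 9.85 pos [0.5164 0.1895 0.1652] row [-0.1488  0.7344  0.0089] [-0.0014 -0.0064  0.1118] w 0.0933 F [ 0.  -0.8 -0.7] 0.0 q7 -1.67
board [ 527.6 -185.4  267.9   54.5    8.4]
```

```bash
python3 -m jog '[[[-0.02,0.08,0,0,-0.006,0.11],[-0.04,0.16,0,0,-0.006,0.11],[-0.05,0.24,0,0,-0.006,0.11],[-0.06,0.32,0,0,-0.006,0.11],[-0.08,0.4,0,0,-0.006,0.11],[-0.1,0.48,0,0,-0.006,0.11],[-0.11,0.56,0,0,-0.006,0.11],[-0.13,0.64,0,0,-0.006,0.11],[-0.14,0.7,0,0,-0.006,0.11],[-0.149,0.734,0,0,-0.006,0.11],[-0.149,0.734,0,0,-0.006,0.11],[-0.149,0.734,0,0,-0.006,0.11]]]' 1
python3 -m jog '[[[0,0,0.04,0,0,0],[0,0,0.08,0,0,0],[0,0,0.12,0,0,0],[0,0,0.15,0,0,0],[0,0,0.18,0,0,0],[0,0,0.18,0,0,0],[0,0,0.18,0,0,0],[0,0,0.18,0,0,0]]]' 1
python3 - <<'E'
from h import *
go(.5276,-.185,.018,8.3)
E
```

```text
t: 10.9
tcp_pos: [0.525, -0.1857, 0.1608]
ee_rot: [-3.133, -0.223, 0.012]
force: [-0.5, -0.8, 0.3]
gripper_width: 0.094
grasp_force: 0.0
t: 11.57
tcp_pos: [0.5263, -0.1842, 0.0728]
ee_rot: [-3.133, -0.23, 0.007]
force: [-0.7, -0.7, 0.1]
gripper_width: 0.0941
grasp_force: 0.0
t 11.57 pos [ 0.5263 -0.1842  0.0728] row [0.0027 0.0021 0.1095] [-0.0005  0.0057  0.0019] w 0.0941 F [-0.7 -0.7  0.1] 0.0 q7 -1.06
```

```bash
python3 -m jog '[[[0.0027,0.002,0.02,0,0.0057,0.002],[0.0027,0.002,0.045,0,0.0057,0.002],[0.0027,0.002,0.07,0,0.0057,0.002],[0.0027,0.002,0.09,0,0.0057,0.002],[0.0027,0.002,0.1,0,0.0057,0.002],[0.0027,0.002,0.108,0,0.0057,0.002],[0.0027,0.002,0.108,0,0.0057,0.002],[0.0027,0.002,0.108,0,0.0057,0.002]]]' 1
python3 -m jog '[[[0,0,0,0,0,0],[0,0,0,0,0,0],[0,0,0,0,0,0],[0,0,0,0,0,0],[0,0,0,0,0,0],[0,0,0,0,0,0],[0,0,0,0,0,0],[0,0,0,0,0,0],[0,0,0,0,0,0],[0,0,0,0,0,0]]]' 0 35
python3 - <<'E'
from h import *
go(.5276,-.185,.018,8.3)
im=cams.snapshot("top");hsv=cv2.cvtColor(im,cv2.COLOR_BGR2HSV)
H,S,V=[hsv[...,i].astype(int) for i in range(3)]
warm=(((H<30)|(H>165))&(S>70)).astype(np.uint8)*255
print("loose now",rect("top",warm,(195,150,232,207),0.012))
E
```

```text
t: 12.23
tcp_pos: [0.5274, -0.1864, 0.0187]
ee_rot: [3.133, 0.224, 0.0]
force: [0.7, -0.3, 0.9]
gripper_width: 0.0939
grasp_force: 0.0
t: 13.07
tcp_pos: [0.5273, -0.1866, 0.0186]
ee_rot: [3.133, 0.224, 0.0]
force: [-0.1, -0.6, 1.0]
gripper_width: 0.0536
grasp_force: 35.0
t 13.07 pos [ 0.5273 -0.1866  0.0186] row [ 0.0011 -0.0031  0.0012] [ 0.0008 -0.0001 -0.0025] w 0.0536 F [-0.1 -0.6  1. ] 35.0 q7 -1.05
loose now [514.5 189.4 133.7  52.4  13.1]
```

The loose trestle measures (514.5, 189.4) mm at 13.1°, so it is on the mark, and the board is gripped at 53.6 mm. Next I'll lift it straight up.

```bash
python3 -m jog '[[[0,0,-0.01,0,0,0],[0,0,-0.03,0,0,0],[0,0,-0.06,0,0,0],[0,0,-0.1,0,0,0],[0,0,-0.15,0,0,0],[0,0,-0.2,0,0,0],[0,0,-0.24,0,0,0],[0,0,-0.26,0,0,0],[0,0,-0.27,0,0,0],[0,0,-0.27,0,0,0]]]'
python3 -m jog '[[[0,-0.02,0,0,0,-0.05],[0,-0.04,0,0,0,-0.15],[0,-0.08,0,0,0,-0.25],[0,-0.12,0,0,0,-0.35],[0,-0.16,0,0,0,-0.45],[0,-0.2,0,0,0,-0.55],[0,-0.24,0,0,0,-0.65],[0,-0.28,0,0,0,-0.75],[0,-0.3,0,0,0,-0.85],[0,-0.32,0,0,0,-0.95],[0,-0.33,0,0,0,-1],[0,-0.33,0,0,0,-1]]]'
python3 - <<'E'
from h import *
go(.5335,.1092,.15,103.1)
E
```

```text
t: 13.95
tcp_pos: [0.5275, -0.1863, 0.1544]
ee_rot: [3.133, 0.225, 0.002]
force: [-0.3, -0.7, -1.2]
gripper_width: 0.0536
grasp_force: 35.0
t: 14.95
tcp_pos: [0.5033, -0.021, 0.1533]
ee_rot: [-2.805, -1.413, 0.0]
force: [0.0, 0.0, -2.3]
gripper_width: 0.0534
grasp_force: 35.0
t 14.95 pos [ 0.5033 -0.021   0.1533] row [ 0.2451 -0.1064  0.0067] [-1.1000e-03 -7.0000e-04 -1.1028e+00] w 0.0534 F [ 0.   0.  -2.3] 35.0 q7 -0.76
```

```bash
python3 -m jog '[[[0.01,-0.01,0,0,0,-0.05],[0.03,-0.02,0,0,0,-0.15],[0.06,-0.03,0,0,0,-0.25],[0.09,-0.04,0,0,0,-0.35],[0.12,-0.05,0,0,0,-0.45],[0.15,-0.06,0,0,0,-0.55],[0.18,-0.08,0,0,0,-0.65],[0.2,-0.09,0,0,0,-0.75],[0.22,-0.1,0,0,0,-0.85],[0.24,-0.106,0,0,0,-0.95],[0.245,-0.106,0,0,0,-1],[0.245,-0.106,0,0,0,-1]]]'
python3 -m jog '[[[0,0,0.01,0,0,-0.05],[0,0,0.03,0,0,-0.1],[0,0,0.05,0,0,-0.1],[0,0,0.06,0,0,-0.1],[0,0,0.06,0,0,-0.1],[0,0,0.06,0,0,-0.1],[0,0,0.06,0,0,-0.1]]]'
python3 - <<'E'
from h import *
go(.5335,.1092,.0886,103.1)
cv2.imwrite("pics/d.png",cv2.convertScaleAbs(cv2.resize(cams.snapshot("scene")[130:270,190:370],None,fx=4,fy=4,interpolation=cv2.INTER_CUBIC),alpha=1.5))
E
```

```text
t: 15.95
tcp_pos: [0.535, 0.1076, 0.1533]
ee_rot: [-2.054, -2.377, -0.0]
force: [0.8, -0.1, -1.8]
gripper_width: 0.0539
grasp_force: 35.0
t: 16.53
tcp_pos: [0.5348, 0.1069, 0.1235]
ee_rot: [1.963, 2.453, -0.0]
force: [-0.2, 0.4, -1.7]
gripper_width: 0.0535
grasp_force: 35.0
t 16.53 pos [0.5348 0.1069 0.1235] row [ 0.0052 -0.0015  0.0698] [ 0.      0.0003 -0.0096] w 0.0535 F [-0.2  0.4 -1.7] 35.0 q7 -0.34
```

View pics/d.png

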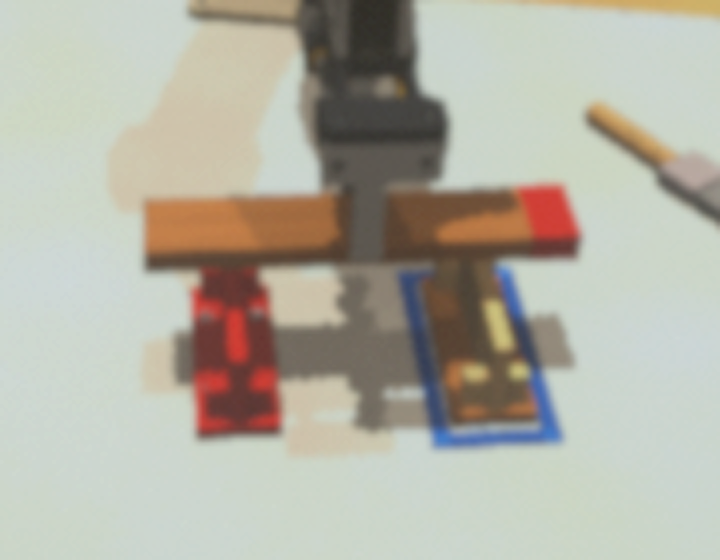

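The picture shows the board held level and square above both trestles. It runs from (145,230) to (580,225), and its two overhangs look about equal. Next I'll lower it gently.

```bash
python3 -m jog '[[[0.005,-0.0015,0.01,0,0,-0.01],[0.005,-0.0015,0.02,0,0,-0.01],[0.005,-0.0015,0.03,0,0,-0.01],[0.005,-0.0015,0.04,0,0,-0.01],[0.005,-0.0015,0.05,0,0,-0.01],[0.005,-0.0015,0.056,0,0,-0.01],[0.005,-0.0015,0.061,0,0,-0.01],[0.005,-0.0015,0.063,0,0,-0.01],[0.005,-0.0015,0.063,0,0,-0.01],[0.005,-0.0015,0.063,0,0,-0.01]]]'
python3 -m jog '[[[0,0,0.001,0,0,0],[0,0,0.002,0,0,0],[0,0,0.003,0,0,0],[0,0,0.004,0,0,0],[0,0,0.005,0,0,0],[0,0,0.006,0,0,0],[0,0,0.006,0,0,0],[0,0,0.006,0,0,0]]]'
python3 - <<'E'
from h import *
go(.5335,.1092,.0886,103.1)
E
```

```text
t: 17.42
tcp_pos: [0.5335, 0.1091, 0.092]
ee_rot: [1.953, 2.461, -0.0]
force: [0.2, 0.3, -1.9]
gripper_width: 0.0534
grasp_force: 35.0
t: 18.08
tcp_pos: [0.5333, 0.1091, 0.0889]
ee_rot: [-1.953, -2.461, 0.001]
force: [0.9, 0.1, -2.0]
gripper_width: 0.0534
grasp_force: 35.0
t 18.08 pos [0.5333 0.1091 0.0889] row [0.0002 0.0004 0.0006] [-0.0004  0.0003  0.001 ] w 0.0534 F [ 0.9  0.1 -2. ] 35.0 q7 -0.37
```

```bash
python3 -m jog '[[[0,0,0.001,0,0,0],[0,0,0.002,0,0,0],[0,0,0.002,0,0,0],[0,0,0.002,0,0,0],[0,0,0.002,0,0,0]]]'
python3 - <<'E'
from h import *
go(.5335,.1092,.0886,103.1)
E
```

```text
t: 18.5
tcp_pos: [0.5334, 0.1091, 0.0886]
ee_rot: [1.952, 2.461, -0.0]
force: [-1.6, -0.7, 5.6]
gripper_width: 0.0537
grasp_force: 35.0
t 18.5 pos [0.5334 0.1091 0.0886] row [ 0.0001  0.0001 -0.    ] [0.0003 0.0006 0.001 ] w 0.0537 F [-1.6 -0.7  5.6] 35.0 q7 -0.37
```

The force on the tool went from -2 N to +5.6 N, so the board is seated. I'll release it and go up.

```bash
python3 -m jog '[[[0,0,0,0,0,0],[0,0,0,0,0,0],[0,0,0,0,0,0],[0,0,0,0,0,0],[0,0,0,0,0,0],[0,0,0,0,0,0],[0,0,0,0,0,0],[0,0,0,0,0,0],[0,0,0,0,0,0]]]' 1
python3 -m jog '[[[0,0,-0.01,0,0,0],[0,0,-0.04,0,0,0],[0,0,-0.08,0,0,0],[0,0,-0.13,0,0,0],[0,0,-0.18,0,0,0],[0,0,-0.23,0,0,0],[0,0,-0.26,0,0,0],[0,0,-0.28,0,0,0],[0,0,-0.28,0,0,0],[0,0,-0.28,0,0,0]]]' 1
python3 - <<'E'
from h import *
go(.53,-.2,.25,103)
cv2.imwrite("pics/e.png",cv2.convertScaleAbs(cv2.resize(cams.snapshot("scene")[130:270,190:370],None,fx=4,fy=4,interpolation=cv2.INTER_CUBIC),alpha=1.5))
E
```

```text
t: 19.25
tcp_pos: [0.5333, 0.1091, 0.0879]
ee_rot: [-1.953, -2.461, 0.0]
force: [0.3, 0.9, 0.2]
gripper_width: 0.094
grasp_force: 0.0
t: 20.08
tcp_pos: [0.5333, 0.109, 0.2279]
ee_rot: [1.953, 2.461, -0.0]
force: [-0.3, 0.6, 0.4]
gripper_width: 0.0941
grasp_force: 0.0
t 20.08 pos [0.5333 0.109  0.2279] row [-0.6003 -0.1468 -0.044 ] [-0.      0.0005  0.0031] w 0.0941 F [-0.3  0.6  0.4] 0.0 q7 -0.27
```

View pics/e.png

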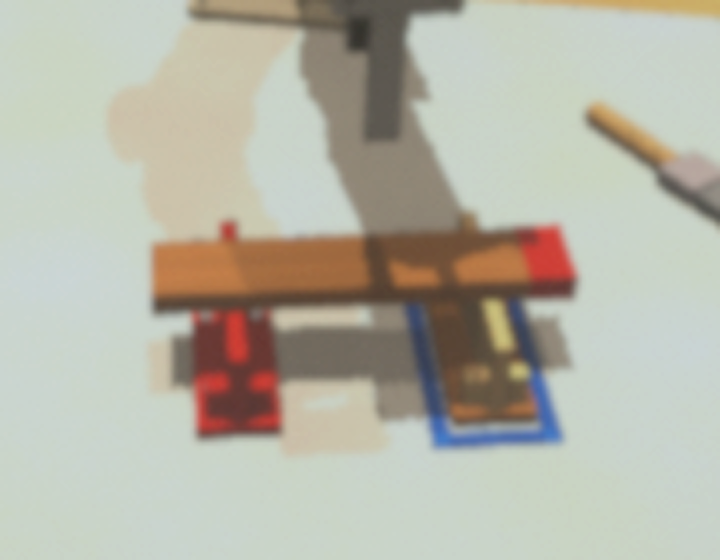

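The board rests on both trestles and the gripper is clear above it. Its top corners are near (153,243), (153,300), (575,282) and (563,228); I'll check those numbers and hand in if they agree.

Run:
```python
from h import *
P=np.array([ray("scene",(190+u/4,130+v/4),.088)[:2] for u,v in((153,243),(153,298),(575,280),(563,228))])*1000
c=P.mean(0);(a,b),s,an=cv2.minAreaRect(P.astype(np.float32));print(c,(a,b),s,an)
ok=np.hypot(*(c-[533.5,109.2]))<14 and abs(max(s)-270)<20
s=bot.observe();print(ok,s["t"],s["joint_velocities"].round(3))
if ok: print(bot.finish_job())
```

```text
[539.09677845 110.51851913] (538.7356567382812, 111.47286987304688) (54.75371551513672, 269.6781311035156) 13.022052764892578
True 20.1333 [-0.003  0.015  0.003  0.008  0.001  0.    -0.001]
the job is handed in; nothing more can be done
None
```

I handed the job in at 20.1 s: the loose trestle stands released on the tape mark, and the board rests on both trestles, square and within about 6 mm of centred by my last camera measurement; the judge's result was not shown.

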